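# Press a pigment tube into the label-setting V-rail

## Robot

A 7-joint arm with a two-finger parallel gripper is mounted at the origin on the work surface. World frame = base frame: x ahead of the robot, y to its left, z up, the work surface at z = 0. Lengths are in m, angles in rad, forces in N, time in s.
With the tool pointing down it reaches from about 0.4 to 0.875 m from the base axis. Payload 19.3 kg.
Tool frame: the origin (TCP) lies at the very end of the fingers, on their centre line; the grasp point (between the pads) lies 19 mm behind it; z points along the fingers, y is the line along which they close (so a half turn about z gives the same grasp; the last joint's range is limited). The gripper opens to 85 mm and grips with 20 to 120 N. Pads are 22 mm wide; open, the fingers measure 114 mm over their backs; the gripper's body (76 mm by 85 mm) begins 54 mm behind the grasp point. The pads swing forward as they close: fully open they stand 13 mm farther back than shut.
Start: joints at [1.107, 0.521, -0.036, 1.599, 0.021, 1.021, -0.113], TCP at [0.24, -0.577, 0.231] pointing down, gripper open.
Joint ranges: [-2.91, 2.91], [-0.3, 2.13], [-1.5, 1.42], [0.17, 2.43], [-1.26, 4.41], [0.16, 1.93], [-2.52, 2.52]. Speed limits (rad/s): [1.89, 1.89, 2.39, 2.39, 3.01, 3.01, 3.01].

## Interface

Orientations are given as [roll, pitch, yaw] about the fixed x, y, z axes, in that order (R = Rz(yaw) Ry(pitch) Rx(roll)).
In Python, from workcell import bot gives the robot as it stands.
- The arm moves only by the tool servo_tool, never from a script. Its argument "plan" is a list of rows, each a list of 7 numbers: the finger opening in cm, from 0 to 8.54, then the shift along the tool's x, y, z in cm, then the turn, a rotation vector about the tool's x, y, z in degrees. In form: [[fingers, x, y, z, wx, wy, wz], ...]. A call has 1 to 10 rows; each row is the pose to reach, as a shift and turn from the pose commanded when the call began, along the tool's axes at that moment; what a row does not reach only later rows make up. A row lasts 1/10 s, in which the tool goes at most 50 mm and 8.59 degrees, less where a joint would pass 70% of its speed; a pose out of reach is approached as far as the arm can. A call with a gripper value outside its range is refused whole. The fingers move at their own pace and stop on an object; "force" is the grip in N (left out, the last holds). Time passes only in rows, so rows that repeat a pose let the fingers close. It gives the time, the measured TCP pose, the force, the opening and the grip force at its end, in the units of the state.
- bot.observe(): the state, without advancing time (a new reading comes with each control period).
- bot.grab_frame(name): name is "scene" or "top" or "wrist"; returns a dict with "frame" (480x640x3 uint8, blue, green, red), "mtx" (3x3 intrinsics, pixels), "R" (3x3) and "t" (3): a world point X has camera coordinates R X + t; the wrist camera has in their place "T_tool_cam" (4x4, takes a point from camera to tool coordinates, whose origin is the TCP and whose axes are the flange's). Camera axes: x right, y down, z forward; pixel columns grow to the right and rows downward; lengths in m; the calibration is good to about 2 mm. The wrist camera is an equidistant fisheye: a pixel r from the principal point sees the ray r / f radians off the axis. A picture is of the moment at which its call begins: read the wrist's pose just before it. There is no depth.
- bot.job_done(): hands the job in; it is judged then, once.
The state is a dict: "clock": time; "qpos": joint angles; "qd": joint speeds; "joint_efforts": joint torques, N m; "position": TCP position; "tool_rot": TCP orientation; "force": force on the tool from outside, world axes, zero at the start; "moment": the same for the moment, N m; "grip_width": finger opening in m; "finger_force": force on a finger pad.
Only numpy, scipy, OpenCV 4.12 (cv2) and the standard library are available. Lean on these libraries where they do the work, as an engineer would, in place of code of your own. Each camera call takes 0.05 s, during which the arm holds its last target. There are 200 camera calls.

## Task

The wide pigment tube has a freshly glued label that must set. Take it from its wooden rest, bring it foot end first (cap trailing) under the jig's bridge, lay it in the V-rail with its foot up against the end stop, and hold it firmly pressed down onto both flanks of the V. Finish while still holding it pressed there: do not let go. Leave the slim tube, the jar and the ink bottle where they are.

Things in the scene. Friction and masses are not known exactly. Their poses are not given: they have to be found in the camera images.
- tube: The tube to work on: closed white plastic cylinder, 34 mm diameter, with a paper band and a cap 38 mm diameter x 25 mm; 150 mm long over all, about 0.12 kg. Origin on its axis at mid-length; x runs from cap to foot: white body x -50 to +75 mm, cap x -75 to -50. Starts level in rest_wide, axis 44.6 mm above the table; it may roll, so its y and z axes mean nothing.
- tube_foot (a point): Centre of the tube's flat foot end (the end away from the cap), on the axis.
- rest_wide: Fixed wooden rest holding the wide tube: base 135 x 70 mm, two 10 mm dowels along x, 20 mm apart, tops 30 mm above the table, x -45 to +65 mm. Origin on the table under the tube's middle; z up, x the same way as the tube's. The two rests may swap places.
- jig: Fixed jig: grey base plate 165 x 100 x 12 mm carrying V-rail, bridge and end stop. Origin on the table under the rail's middle, z up, x along the rail towards the stop. V-rail: aluminium angle, 90 degree V open upwards, x -60 to +60 mm, V bottom 51 mm and upper edges 65 mm above the table. End stop: 30 mm wide plate, face at x +60 mm, 85 mm high.
- seat (a point): On the jig at x +60, y 0, z 75 mm: where the centre of the tube's foot lies when seated in the V against the stop. A tube lying in the V has its axis 75 mm above the table, and its cap overhangs the rail's open end.
- left_flank: The +y flank of the V-rail: 20 x 120 mm strip, 3 mm thick, facing up and inwards at 45 degrees. Origin and axes are the jig's. The rail is 33 mm wide outside, slightly narrower than the wide tube, so fingers beside the tube pass outside it.
- right_flank: The -y flank of the V-rail, likewise. Origin and axes are the jig's.
- slim_tube: Bystander: the same kind of tube but only 22 mm diameter (cap 25 mm), 150 mm long, lying in the other wooden rest, axis 37 mm above the table. Origin on its axis at mid-length, x from cap to foot.
- jar: Bystander: amber jar, 48 mm diameter, 65 mm high, standing. Origin at the centre of its underside.
- ink: Bystander: small ink bottle, 44 mm diameter, 75 mm high, standing. Origin at the centre of its underside.
- bridge (a point): Middle of the underside of the jig's bridge, at jig x +43, y 0, z 101 mm: a flat bar across the rail, x +30.5 to +55.5 mm, 8 mm thick (top at 109 mm), 9 mm above a seated tube, on two posts 70 mm apart inside, 94 mm over their outsides.
Things that resemble listed ones, but are neither listed nor needed, are in the scene too. What is meant by the jig is not purple or red, and is the larger of those in its own colour.

How it is judged:
By the outcome, as a careful person would: the job done as asked, in the order asked, and still so for the second after the job is handed in, while the arm keeps its last pose, push and grip.
It also fails if it takes over 48 s, if anything falls off the work surface, if the arm or the gripper's body presses on something with over 40 N, if the wrist force passes 120 N, or if a joint passes its speed limit or range.

## Working session

There is one attempt and no reset: what is moved stays moved. The work goes in short steps, Python scripts to look and compute and a tool call to move; the robot and the scene stay as the last step left them, time stands still between calls to the robot, and variables do not carry over. Pictures are saved under pics/ and viewed, at most 10 in all, crops included, and the job is handed in when it is done.

Besides the shell and the picture viewer there is one more tool, called after "Emit:" by a JSON object that holds its "name" and its "arguments". servo_tool: Moves the arm, as the interface text tells. Its arguments: {"type":"object","properties":{"plan":{"type":"array","items":{"type":"array","items":{"type":"number"}}},"force":{"type":"number"}},"required":["plan"]}

```bash
mkdir -p pics; ls
python3 - <<'E'
from workcell import bot
import cv2,pickle
d={}
for n in("scene","top"):
    g=bot.grab_frame(n); d[n]=g; cv2.imwrite(f"pics/{n}0.png",g["frame"])
    print(n,g["mtx"].tolist(),g["R"].tolist(),g["t"].tolist())
pickle.dump(d,open("cams.pkl","wb"))
s=bot.observe();print(s)
E
```

```text
pics
scene [[434.1753703896126, 0.0, 318.7159242719492], [0.0, 434.1753703896126, 243.36789247401197], [0.0, 0.0, 1.0]] [[0.04750665135927223, 0.9987829247419792, 0.013258481077647237], [0.8030846105410429, -0.030298691305504687, -0.5950941922228069], [-0.5939682031799092, 0.03891861442846469, -0.8035465854959492]] [-0.08277625590165247, -0.3835293686253992, 1.3479377682348788]
top [[444.8168017204639, 0.0, 315.0790580030707], [0.0, 444.8168017204639, 237.8181046149419], [0.0, 0.0, 1.0]] [[0.018048763253360252, -0.9998245082327001, 0.00501945039457206], [-0.99824755354717, -0.018302813240808628, -0.05627458453477731], [0.0563565788716266, -0.003994967423083535, -0.998402712462849]] [0.05038804728056189, 0.5589888232986602, 1.0700834641834027]
{'clock': 0.1, 'qpos': array([ 1.10684238,  0.52195716, -0.03631379,  1.59991627,  0.02121021,
        1.02112404, -0.11278625]), 'qd': array([-0.00015555, -0.00225142,  0.00056177, -0.00090104, -0.00050713,
        0.00086839,  0.00037432]), 'joint_efforts': array([ 6.74402516e-03, -9.28482127e+01,  1.98629647e+00, -3.70536339e+01,
        1.84331217e-02,  5.31952071e-03,  3.42236319e-05]), 'position': array([ 0.23963296, -0.57691861,  0.23079417]), 'tool_rot': array([-3.14057676e+00,  8.68139325e-05,  3.93749640e-01]), 'force': array([-0.40902362, -0.32277323, -0.0212682 ]), 'moment': array([ 8.94037754e-03,  5.63442546e-05, -8.34415085e-03]), 'finger_force': 0.0, 'grip_width': 0.08548592890988747}
```

View pics/top0.png

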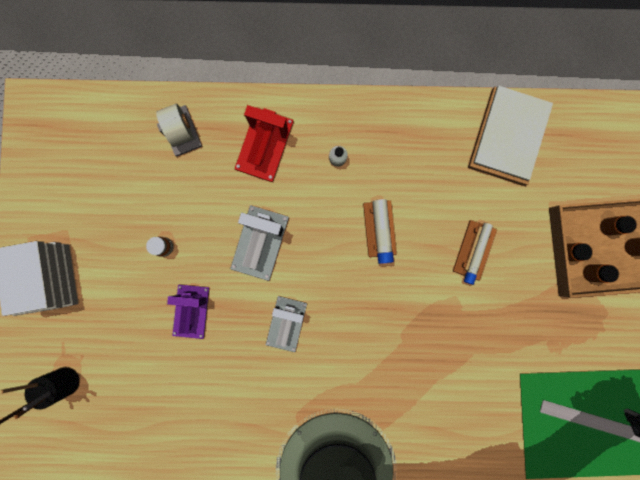

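View pics/scene0.png

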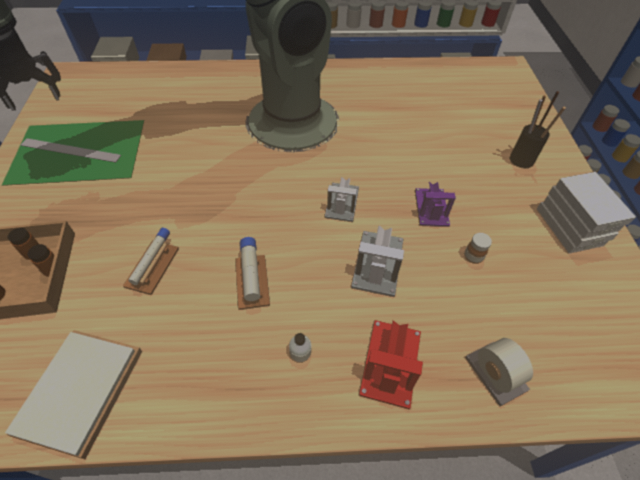

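Top view: the jig-like things are red (265,143), purple (190,310), small grey (287,323) and large grey (260,243). Large grey fits: it is neither purple nor red, and it is the larger of the two greys. The tubes are at (382,232), which is thicker and so the wide one, and (478,253), the slim one. Both have the blue cap towards the robot. I'll confirm in an enlarged crop.

Run:
```python
import pickle,cv2
d=pickle.load(open("cams.pkl","rb"))
f=d["top"]["frame"][190:355,220:420]
cv2.imwrite("pics/crop0.png",cv2.resize(f,None,fx=3.6,fy=3.6,interpolation=cv2.INTER_CUBIC))
```

```text
(no output)
```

View pics/crop0.png

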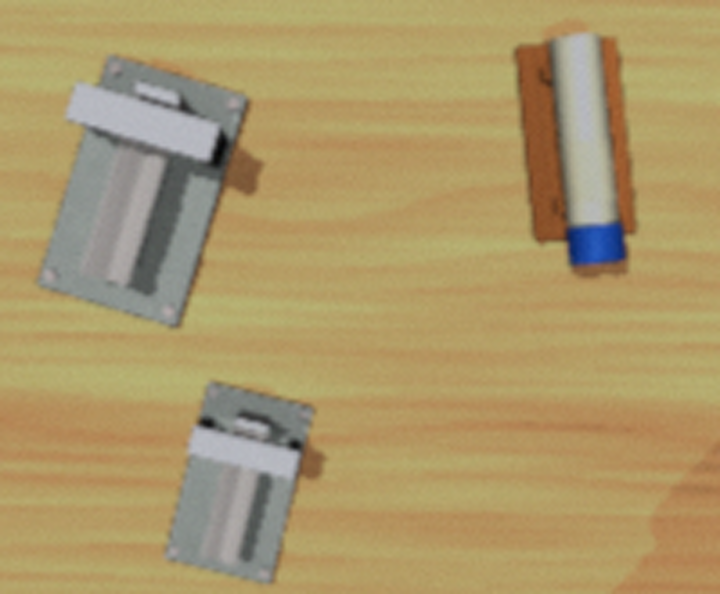

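```bash
cat > h.py <<'E'
import numpy as np,pickle
d=pickle.load(open("cams.pkl","rb"))
def ray(n,u,v,z):
    g=d[n];R,t=np.array(g["R"]),np.array(g["t"]).ravel()
    c=-R.T@t; r=R.T@np.linalg.inv(g["mtx"])@[u,v,1]
    return c+r*(z-c[2])/r[2]
def crop(cx,cy,z): return ray("top",220+(cx+.5)/3.6-.5,190+(cy+.5)/3.6-.5,z)
E
python3 - <<'E'
from h import *
np.set_printoptions(precision=4,suppress=True)
f=crop(576,37,.0446);c=crop(598,266,.0446)
print("tube foot",f,"cap",c,"len",np.linalg.norm(f-c),"yaw",np.arctan2(*(f-c)[1::-1]),"mid",(f+c)/2)
P=[crop(*p,.012) for p in[(108,57),(247,97),(179,325),(38,285)]]
print("base",P,[np.linalg.norm(P[i]-P[i-1]) for i in range(4)])
e=(P[0]+P[1]-P[2]-P[3]);yaw=np.arctan2(e[1],e[0]);print("yaw",yaw,"centre",sum(P)/4)
B=[crop(*p,.109) for p in[(78,83),(228,125),(215,164),(66,121)]]
b=sum(B)/4;print("bridge",b,[np.linalg.norm(B[i]-B[i-1]) for i in range(4)])
ax=np.array([np.cos(yaw),np.sin(yaw),0]);print("origin by bridge",b-.043*ax, "base centre x rel", (sum(P)/4-b)@ax+.043)
s=[crop(*p,.085) for p in[(138,82),(182,95)]];print("stop top back edge",s,[(q-b)@ax+.043 for q in s])
# rail open end: upper edges z .065
r=[crop(*p,.065) for p in[(90,270),(131,285)]];print("rail end",r,[(q-b)@ax+.043 for q in r],[np.hypot(*q[:2]) for q in r])
# scene check of bridge centre (380,252)
print("bridge scene",ray("scene",380,251,.109))
E
```

```text
tube foot [ 0.6498 -0.0919  0.0446] cap [ 0.4984 -0.1079  0.0446] len 0.1522741860114491 yaw 0.10518862598529995 mid [ 0.5741 -0.0999  0.0446]
base [array([0.6348, 0.2227, 0.012 ]), array([0.6092, 0.1273, 0.012 ]), array([0.4535, 0.17  , 0.012 ]), array([0.4788, 0.266 , 0.012 ])] [np.float64(0.16194539800343535), np.float64(0.09880566931884781), np.float64(0.16141168739564785), np.float64(0.09929747281226578)]
yaw -0.26889268445993997 centre [0.5441 0.1965 0.012 ]
bridge [0.5817 0.1836 0.109 ] [np.float64(0.024758682562616367), np.float64(0.09682224243666042), np.float64(0.025516146851294837), np.float64(0.09626642604521889)]
origin by bridge [0.5402 0.195  0.109 ] base centre x rel 0.003320153627808506
stop top back edge [array([0.6099, 0.1927, 0.085 ]), array([0.6021, 0.1645, 0.085 ])] [np.float64(0.06783715374548271), np.float64(0.06781634351279331)]
rail end [array([0.4899, 0.223 , 0.065 ]), array([0.4807, 0.1964, 0.065 ])] [np.float64(-0.055952542558582966), np.float64(-0.057710385905588135)] [np.float64(0.5382578614555676), np.float64(0.5192793981806002)]
bridge scene [0.5854 0.1836 0.109 ]
```

The crop confirms it. The large grey jig has its stop at crop (158,95) and its bridge at crop (148,123). Its base measures 162x99 mm, which matches the 165x100 given. The wide tube's foot is at crop (576,37) and its cap end at (598,266), giving a length of 152 mm, also a match.

```bash
cat >> h.py <<'E'
from scipy.spatial.transform import Rotation as Ro
def go(p,yaw,tilt=(np.pi,0)):
    from workcell import bot
    s=bot.observe();R=Ro.from_euler("xyz",s["tool_rot"]);T=Ro.from_euler("xyz",[*tilt,yaw])
    print("t",s["clock"],"pos",s["position"].round(4),"rot",s["tool_rot"].round(4),"F",s["force"].round(1),"w",s["grip_width"])
    print("shift cm",(R.inv().apply(np.array(p)-s["position"])*100).round(2),"turn deg",np.degrees((R.inv()*T).as_rotvec()).round(2))
J0=np.array([.541,.195]);JY=-.269
def jig(x,y=0): return J0+[x*np.cos(JY)-y*np.sin(JY),x*np.sin(JY)+y*np.cos(JY)]
E
python3 -c "
from h import *
go([.574,-.1,.15],.105)"
```

```text
t 0.1 pos [ 0.2396 -0.5769  0.2308] rot [-3.1406e+00  1.0000e-04  3.9370e-01] F [-0.4 -0.3 -0. ] w 0.08548592890988747
shift cm [ 49.18 -31.21   8.11] turn deg [-6.000e-02  1.000e-02  1.654e+01]
```

Emit:
{"name": "servo_tool", "arguments": {"plan": [[8.5,49.2,-31.2,8.1,0,0,16.5],[8.5,49.2,-31.2,8.1,0,0,16.5],[8.5,49.2,-31.2,8.1,0,0,16.5],[8.5,49.2,-31.2,8.1,0,0,16.5],[8.5,49.2,-31.2,8.1,0,0,16.5],[8.5,49.2,-31.2,8.1,0,0,16.5],[8.5,49.2,-31.2,8.1,0,0,16.5],[8.5,49.2,-31.2,8.1,0,0,16.5],[8.5,49.2,-31.2,8.1,0,0,16.5],[8.5,49.2,-31.2,8.1,0,0,16.5]]}}

```text
clock: 1.1
position: [0.525, -0.1699, 0.1621]
tool_rot: [-3.142, 0.0, 0.106]
force: [1.1, -1.2, -0.0]
grip_width: 0.0853
finger_force: 0.0
```

```bash
python3 -c "
from h import *
go([.574,-.1,.15],.105)"
```

```text
t 1.1 pos [ 0.525  -0.1699  0.1621] rot [-3.1416e+00  2.0000e-04  1.0570e-01] F [ 1.1 -1.2 -0. ] w 0.0852713315961396
shift cm [ 5.61 -6.44  1.21] turn deg [-0.    0.01  0.04]
```

Emit:
{"name": "servo_tool", "arguments": {"plan": [[8.5,0,0,0,0,0,0],[8.5,0,0,0,0,0,0],[8.5,0,0,0,0,0,0]]}}

```text
clock: 1.4
position: [0.5237, -0.1727, 0.1624]
tool_rot: [3.141, 0.001, 0.105]
force: [-0.3, -0.5, 0.7]
grip_width: 0.0851
finger_force: 0.0
```

```bash
python3 -c "
from h import *
go([.574,-.1,.15],.105)"
```

```text
t 1.4 pos [ 0.5237 -0.1727  0.1624] rot [3.1413e+00 6.0000e-04 1.0480e-01] F [-0.3 -0.5  0.7] w 0.08513015192149855
shift cm [ 5.76 -6.7   1.23] turn deg [ 0.02  0.03 -0.01]
```

Emit:
{"name": "servo_tool", "arguments": {"plan": [[8.5,5.8,-6.7,1.2,0,0,0],[8.5,5.8,-6.7,1.2,0,0,0],[8.5,5.8,-6.7,1.2,0,0,0],[8.5,5.8,-6.7,1.2,0,0,0],[8.5,5.8,-6.7,1.2,0,0,0],[8.5,5.8,-6.7,1.2,0,0,0]]}}

```text
clock: 2.0
position: [0.5743, -0.1007, 0.1507]
tool_rot: [3.141, -0.0, 0.103]
force: [-0.1, 1.2, -0.6]
grip_width: 0.0851
finger_force: 0.0
```

```bash
python3 -c "
from h import *
from workcell import bot
import cv2
go([.574,-.1,.15],.105)
g=bot.grab_frame('wrist');cv2.imwrite('pics/w1.png',g['frame']);print(g['mtx'].tolist(),g['T_tool_cam'].tolist())"
```

```text
t 2.0 pos [ 0.5743 -0.1007  0.1507] rot [ 3.1411 -0.      0.1035] F [-0.1  1.2 -0.6] w 0.08512004563105993
shift cm [-0.03 -0.07  0.07] turn deg [ 0.03 -0.   -0.09]
[[371.64829954431775, 0.0, 322.23114334890226], [0.0, 371.64829954431775, 247.0998316101983], [0.0, 0.0, 1.0]] [[0.00045863901641822436, -0.9612788891501526, -0.27557700724933504, 0.0707450677388276], [0.9999997877955796, 0.0005683799093692582, -0.000318359973774127, 0.002247415527815211], [0.00046266515634407973, -0.27557680275837076, 0.9612789458437264, -0.1422244862295939], [0.0, 0.0, 0.0, 1.0]]
```

View pics/w1.png

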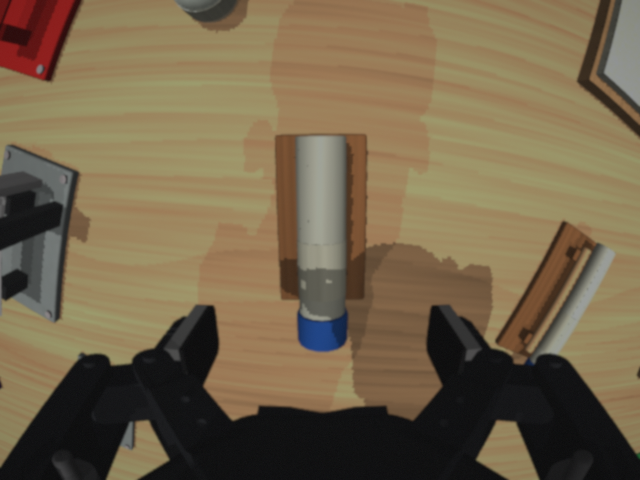

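The wrist view shows the wide tube, with its foot edge at (322,135), cap end at (322,350) and sides at 297..347. It is aligned with the fingers and centred between them.

```bash
cat >> h.py <<'E'
WM=np.array([[371.648,0,322.231],[0,371.648,247.1],[0,0,1]])
TT=np.array([[.000458639,-.961278889,-.275577,.070745],[.99999979,.00056838,-.00031836,.0022474],[.00046267,-.2755768,.961278946,-.1422245],[0,0,0,1]])
def wray(u,v,z,pos,rot):
    a=np.array([u-WM[0,2],v-WM[1,2]])/WM[0,0];th=np.hypot(*a)
    r=np.array([*(a/th*np.sin(th)),np.cos(th)])
    R=Ro.from_euler("xyz",rot).as_matrix();c=R@TT[:3,3]+pos;w=R@TT[:3,:3]@r
    return c+w*(z-c[2])/w[2]
E
python3 - <<'E'
from h import *
p=np.array([.5743,-.1007,.1507]);r=[3.1411,0,.1035]
f=wray(322,135,.0446,p,r);c=wray(322,350,.0446,p,r);f2=wray(322,135,.055,p,r)
print(f,f2,c,np.linalg.norm(f-c),np.arctan2(*(f-c)[1::-1]),(f+c)/2)
E
```

```text
[ 0.65041954 -0.09483446  0.0446    ] [ 0.65018802 -0.09486471  0.055     ] [ 0.49137707 -0.11140062  0.0446    ] 0.1599029212880302 0.10378754880957805 [ 0.5708983  -0.10311754  0.0446    ]
```

```bash
python3 -c "
from h import *
go([.5755,-.1018,.028],.1045)"
```

```text
t 2.05 pos [ 0.5745 -0.1004  0.1507] rot [ 3.1412e+00 -2.0000e-04  1.0380e-01] F [-0.5  0.2 -0.5] w 0.08504889249295307
shift cm [ 0.08  0.15 12.27] turn deg [ 0.02 -0.01 -0.04]
```

Emit:
{"name": "servo_tool", "arguments": {"plan": [[8.5,0.1,0.15,3,0,0,0],[8.5,0.1,0.15,6,0,0,0],[8.5,0.1,0.15,9,0,0,0],[8.5,0.1,0.15,11,0,0,0],[8.5,0.1,0.15,12.3,0,0,0],[8.5,0.1,0.15,12.3,0,0,0],[8.5,0.1,0.15,12.3,0,0,0]]}}

```text
clock: 2.75
position: [0.5763, -0.1008, 0.0282]
tool_rot: [3.141, -0.001, 0.105]
force: [-1.4, -1.1, 0.4]
grip_width: 0.0848
finger_force: 0.0
```

Emit:
{"name": "servo_tool", "arguments": {"plan": [[3,0,0,0,0,0,0],[3,0,0,0,0,0,0],[3,0,0,0,0,0,0],[3,0,0,0,0,0,0],[3,0,0,0,0,0,0],[3,0,0,0,0,0,0],[3,0,0,0,0,0,0]], "force": 60}}

```text
clock: 3.45
position: [0.5763, -0.1002, 0.0281]
tool_rot: [-3.141, -0.001, 0.106]
force: [-1.4, 2.1, 9.3]
grip_width: 0.0328
finger_force: 58.7
```

Emit:
{"name": "servo_tool", "arguments": {"plan": [[2,0,0,-1,0,0,0],[2,0,0,-3,0,0,0],[2,0,0,-6,0,0,0],[2,0,0,-9,0,0,0],[2,0,0,-12,0,0,0],[2,0,0,-14,0,0,0],[2,0,0,-14,0,0,0],[2,0,0,-14,0,0,0]], "force": 80}}

```text
clock: 4.25
position: [0.5759, -0.1004, 0.1676]
tool_rot: [3.142, -0.0, 0.106]
force: [-0.0, -0.5, -2.3]
grip_width: 0.0319
finger_force: 79.5
```

```bash
python3 -c "
from h import *
go([*jig(-.075),.168],JY)
from workcell import bot
import cv2
g=bot.grab_frame('wrist');cv2.imwrite('pics/w2.png',g['frame'])"
```

```text
t 4.25 pos [ 0.5759 -0.1004  0.1676] rot [ 3.1415e+00 -4.0000e-04  1.0580e-01] F [-0.  -0.5 -2.3] w 0.03188054312102694
shift cm [ -7.33 -32.49  -0.05] turn deg [ 0.000e+00 -2.000e-02  2.147e+01]
```

View pics/w2.png

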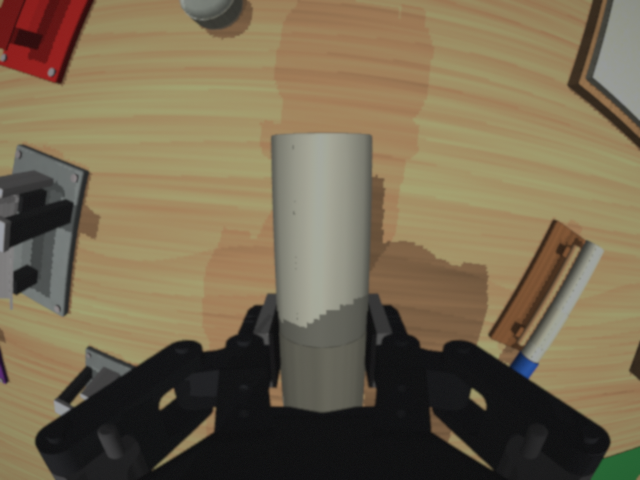

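The tube is held, with foot edge at row 134 and sides at 272..373. It is straight, its axis is about 16.4 mm above the TCP, and its foot is about 73.5 mm ahead of the TCP. Next I'll carry it over to the rail's open end.

Emit:
{"name": "servo_tool", "arguments": {"plan": [[2,-1,-4,0,0,0,2.5],[2,-2,-8,0,0,0,5],[2,-3,-12,0,0,0,8],[2,-4,-16,0,0,0,11],[2,-5,-20,0,0,0,14],[2,-6,-24,0,0,0,17],[2,-7,-28,0,0,0,20],[2,-7.3,-32.5,0,0,0,21.5],[2,-7.3,-32.5,0,0,0,21.5],[2,-7.3,-32.5,0,0,0,21.5]]}}

```text
clock: 5.3
position: [0.4683, 0.2157, 0.1664]
tool_rot: [3.14, 0.001, -0.267]
force: [-0.1, -0.3, -1.2]
grip_width: 0.0319
finger_force: 79.8
```

Emit:
{"name": "servo_tool", "arguments": {"plan": [[2,0,0,0,0,0,0],[2,0,0,0,0,0,0],[2,0,0,0,0,0,0]]}}

```text
clock: 5.6
position: [0.4694, 0.2141, 0.1673]
tool_rot: [3.141, 0.0, -0.271]
force: [0.4, 0.0, -1.5]
grip_width: 0.0317
finger_force: 79.8
```

```bash
python3 -c "
from h import *
go([*jig(-.075),.168],JY)
from workcell import bot
import cv2
g=bot.grab_frame('wrist');cv2.imwrite('pics/w3.png',g['frame'])"
```

```text
t 5.6 pos [0.4694 0.2141 0.1673] rot [ 3.1413e+00  1.0000e-04 -2.7100e-01] F [ 0.4  0.  -1.5] w 0.031668078017189134
shift cm [-0.09 -0.06 -0.07] turn deg [ 0.02  0.01 -0.11]
```

View pics/w3.png

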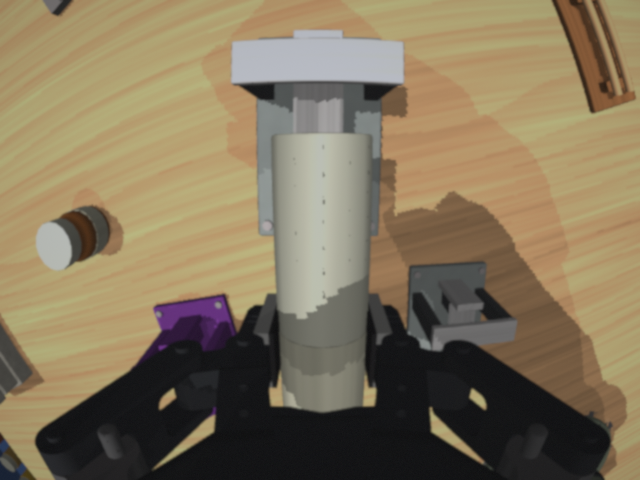

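The wrist view shows the bridge's front top edge from (233,83) to (404,83), its back edge from (232,41) to (403,40), and the tube foot at 273..372. Next I'll work out the residual offset.

Run:
```python
from h import *
np.set_printoptions(precision=4,suppress=True)
p=np.array([.4694,.2141,.1673]);r=[3.1413,.0001,-.271]
W=[wray(u,v,.109,p,r) for u,v in[(233,83),(404,83),(403,40),(232,41)]]
W.append(wray(318,30,.085,p,r)) # stop back top edge
R=Ro.from_euler("xyz",r)
L=[R.inv().apply(w-p) for w in W]
for w,l in zip(W,L):print(w,l)
print("bridge centre",sum(W[:4])/4,"top-est",[*jig(.043)], "tool y ctr",sum(L[:4])[1]/4)
ax=W[0]-W[1];print("yaw",np.arctan2(ax[1],ax[0])-np.pi/2, np.linalg.norm(ax),np.linalg.norm(W[1]-W[2]))
# tube foot centre y in tool: tangent edges at axis height
for u in(272.5,373): print(R.inv().apply(wray(u,140,.1673+.0164,p,r)-p))
# base left/right corner (z .012) : (262,232)
```

```text
[0.5831 0.2302 0.109 ] [ 0.1053 -0.046   0.0583]
[0.5583 0.1416 0.109 ] [0.105  0.0461 0.0583]
[0.5822 0.1352 0.109 ] [0.1298 0.0458 0.0583]
[0.6069 0.2245 0.109 ] [ 0.1297 -0.0469  0.0583]
[0.6058 0.1766 0.085 ] [ 0.1414 -0.0004  0.0823]
bridge centre [0.5826 0.1829 0.109 ] top-est [np.float64(0.5824535972725269), np.float64(0.1835719960987424)] tool y ctr -0.0002328623471292198
yaw -0.2736201652492396 0.09206848889116781 0.024777310020350555
[ 0.0721 -0.0145 -0.0164]
[ 0.0721  0.0192 -0.0164]
```

Run:
```python
from h import *
p=np.array([.4694,.2141,.1673]);r=[3.1413,.0001,-.271];R=Ro.from_euler("xyz",r)
for u in(293.5,344.5): print(R.inv().apply(wray(u,115,.065,p,r)-p).round(4))
go([*jig(-.075),.0645],JY)
```

```text
[ 0.0896 -0.0165  0.1023]
[0.0895 0.0165 0.1023]
t 5.65 pos [0.4693 0.2143 0.1674] rot [ 3.1414  0.     -0.2708] F [ 1.2 -0.3 -1.6] w 0.031458832560093165
shift cm [-0.08 -0.05 10.29] turn deg [ 0.01  0.   -0.1 ]
```

Emit:
{"name": "servo_tool", "arguments": {"plan": [[2,0,-0.15,2,0,0,0],[2,0,-0.15,5,0,0,0],[2,0,-0.15,8,0,0,0],[2,0,-0.15,9.5,0,0,0],[2,0,-0.15,10.3,0,0,0],[2,0,-0.15,10.3,0,0,0],[2,0,-0.15,10.3,0,0,0]]}}

```text
clock: 6.35
position: [0.47, 0.2166, 0.0651]
tool_rot: [-3.141, -0.001, -0.27]
force: [0.3, 0.2, -1.9]
grip_width: 0.0322
finger_force: 79.8
```

Run:
```python
from h import *
from workcell import bot
import cv2
go([*jig(-.0135),.0645],JY)
a=bot.grab_frame('wrist')['frame'][40:240,180:460];b=bot.grab_frame('scene')['frame'][200:320,310:450]
a=cv2.resize(a,None,fx=2.8,fy=2.8,interpolation=cv2.INTER_CUBIC)
cv2.imwrite('pics/w4.png',a);cv2.imwrite('pics/s4.png',cv2.resize(b,None,fx=4.5,fy=4.5,interpolation=cv2.INTER_CUBIC))
```

```text
t 6.35 pos [0.47   0.2166 0.0651] rot [-3.141e+00 -6.000e-04 -2.698e-01] F [ 0.3  0.2 -1.9] w 0.03224874340635832
shift cm [6.07 0.19 0.07] turn deg [-0.04 -0.04 -0.05]
```

View pics/w4.png

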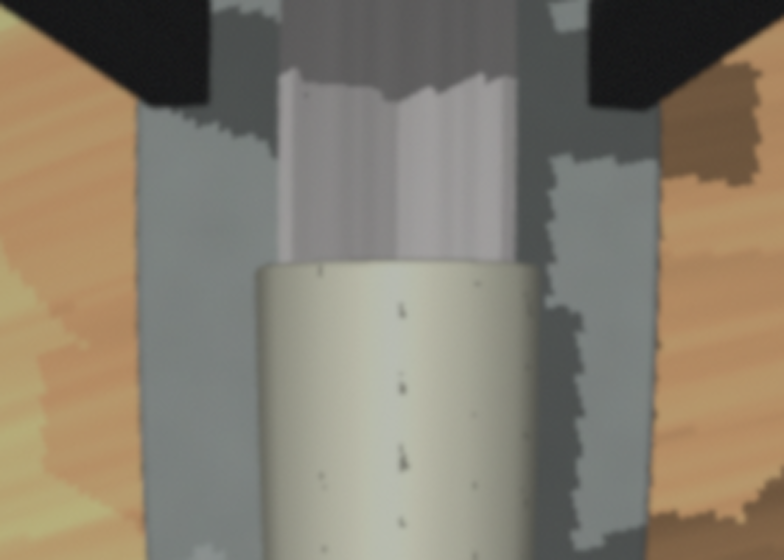

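The crop shows the rail at 278..518 with the V line at 399, the posts at 210/589, and the tube at 257..542 with its centre at 399.5. The tube is centred and parallel to the rail, so I'll slide it in.

Emit:
{"name": "servo_tool", "arguments": {"plan": [[2,0.8,0,0,0,0,0],[2,1.6,0,0,0,0,0],[2,2.4,0,0,0,0,0],[2,3.2,0,0,0,0,0],[2,4.0,0,0,0,0,0],[2,4.8,0,0,0,0,0],[2,5.4,0,0,0,0,0],[2,5.6,0,0,0,0,0],[2,5.6,0,0,0,0,0],[2,5.6,0,0,0,0,0]]}}

```text
clock: 7.45
position: [0.5232, 0.2017, 0.0644]
tool_rot: [3.142, 0.0, -0.269]
force: [-0.0, -0.4, -2.2]
grip_width: 0.0317
finger_force: 79.8
```

Emit:
{"name": "servo_tool", "arguments": {"plan": [[2,0.1,0,0.1,0,0,0],[2,0.15,0,0.2,0,0,0],[2,0.2,0,0.3,0,0,0],[2,0.2,0,0.4,0,0,0],[2,0.2,0,0.5,0,0,0],[2,0.2,0,0.5,0,0,0],[2,0.2,0,0.5,0,0,0]]}}

```text
clock: 8.15
position: [0.5254, 0.2012, 0.0594]
tool_rot: [-3.141, -0.0, -0.269]
force: [1.5, 2.2, -2.9]
grip_width: 0.0319
finger_force: 80.3
```

```bash
python3 -c "
from h import *
go([*jig(-.0135),.0586],JY)
from workcell import bot;print(bot.observe()['moment'])"
```

```text
t 8.15 pos [0.5254 0.2012 0.0594] rot [-3.1413e+00 -1.0000e-04 -2.6940e-01] F [ 1.5  2.2 -2.9] w 0.03186580210925245
shift cm [0.31 0.19 0.08] turn deg [-0.01 -0.   -0.02]
[ 0.4915859  -0.27206988 -0.06791349]
```

No stop contact yet. I'll advance along the rail until the force shows it.

Emit:
{"name": "servo_tool", "arguments": {"plan": [[2,0.1,0,0,0,0,0],[2,0.2,0,0,0,0,0],[2,0.3,0,0,0,0,0],[2,0.3,0,0,0,0,0],[2,0.3,0,0,0,0,0]]}}

```text
clock: 8.65
position: [0.5282, 0.2004, 0.0594]
tool_rot: [-3.141, 0.0, -0.269]
force: [-3.3, 4.5, -0.8]
grip_width: 0.0323
finger_force: 80.3
```

Emit:
{"name": "servo_tool", "arguments": {"plan": [[2,0.05,0,0,0,0,0],[2,0.1,0,0,0,0,0],[2,0.15,0,0,0,0,0],[2,0.15,0,0,0,0,0]]}}

```text
clock: 9.05
position: [0.5282, 0.2004, 0.0593]
tool_rot: [3.141, 0.003, -0.269]
force: [-11.4, 6.5, 4.9]
grip_width: 0.0321
finger_force: 80.6
```

The stop is reached, with about 12 N along the rail. Now I'll press down gradually.

Emit:
{"name": "servo_tool", "arguments": {"plan": [[2,-0.05,0,0.05,0,0,0],[2,-0.05,0,0.1,0,0,0],[2,-0.05,0,0.15,0,0,0],[2,-0.05,0,0.2,0,0,0],[2,-0.05,0,0.2,0,0,0]], "force": 100}}

```text
clock: 9.55
position: [0.5284, 0.2009, 0.0586]
tool_rot: [-3.141, 0.001, -0.269]
force: [-15.7, 5.7, 27.8]
grip_width: 0.0314
finger_force: 102.8
```

```bash
python3 -c "
from h import *
go([*jig(-.0135),.0586],JY)
from workcell import bot;s=bot.observe();print(s['moment'],Ro.from_euler('z',JY).inv().apply(s['force']))"
```

```text
t 9.55 pos [0.5284 0.2009 0.0586] rot [-3.141e+00  1.200e-03 -2.695e-01] F [-15.7   5.7  27.8] w 0.03139980341415572
shift cm [ 0.02  0.23 -0.  ] turn deg [-0.04  0.07 -0.03]
[ 0.98114181  3.1941419  -0.64949584] [-16.64598014   1.32148509  27.80442722]
```

Emit:
{"name": "servo_tool", "arguments": {"plan": [[2,0,0,0.03,0,0,0],[2,0,0,0.05,0,0,0],[2,0,0,0.05,0,0,0],[2,0,0,0.05,0,0,0],[2,0,0,0.05,0,0,0]]}}

```text
clock: 10.05
position: [0.5285, 0.2009, 0.0585]
tool_rot: [-3.141, 0.001, -0.269]
force: [-18.6, 5.3, 37.5]
grip_width: 0.0316
finger_force: 103.3
```

Run:
```python
from h import *
from workcell import bot
import cv2
go([*jig(-.0135),.0586],JY)
a=bot.grab_frame('wrist')['frame'][0:300,140:500];b=bot.grab_frame('scene')['frame'][190:320,300:440]
a=cv2.resize(a,(480,400));b=cv2.resize(b,(308,400))
cv2.imwrite('pics/w5.png',cv2.hconcat([a,b]))
s=bot.observe();print(s['force'],s['clock'])
```

```text
t 10.05 pos [0.5285 0.2009 0.0585] rot [-3.1408e+00  1.1000e-03 -2.6940e-01] F [-18.6   5.3  37.5] w 0.03157601785108996
shift cm [ 0.02  0.24 -0.01] turn deg [-0.04  0.06 -0.03]
[-18.21815789   4.67184474  37.04629911] 10.15
```

View pics/w5.png

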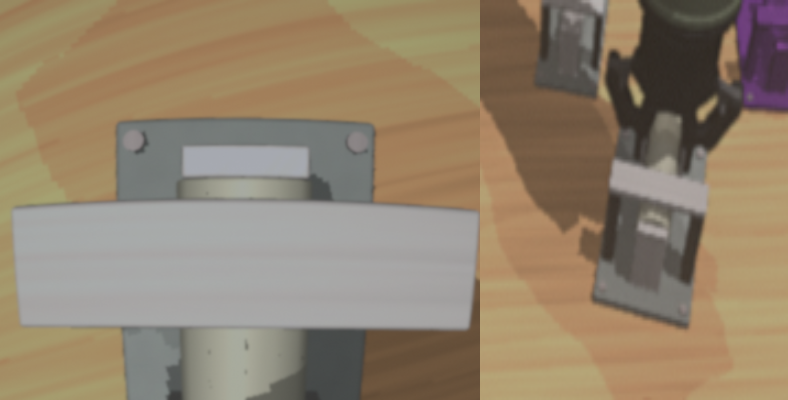

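The tube passes under the bridge and its foot meets the stop plate at (245,178), centred on it. It is pressed down with 37 N, and lateral force is near zero, so I'm handing the job in.

```bash
python3 -c "
from workcell import bot;print(bot.job_done())"
```

```text
the job is handed in; nothing more can be done
None
```

I handed the job in with the wide tube in the large grey jig's V-rail, its foot against the end stop after going foot-first under the bridge. The gripper is still holding it, pressed down with about 37 N at about 10 s on the clock, and the slim tube, jar and ink bottle were left untouched.

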